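Close the mill guard and hold the flat probe through its slot

TASK

The small bead mill is loaded with tubes: slide its guard fully shut by the knob. Then take the flat paddle probe (not the round one) out of its stand, lower its blade through the slot in the closed guard until about half of the blade is below the guard, and finish while still holding it there upright, hanging free from the gripper. Leave everything else on the bench where it is.

Things in the scene. Friction and masses are not known exactly. Their poses are not given: they have to be found in the camera images.
- mill: White bead mill fixed to the bench, 170 (x) by 270 (y) by 100 mm high, rails 10 mm higher along its x edges; turned by up to 0.3 rad. Origin: centre of its underside, z up. Its -y half is the open chamber with two rows of tubes along x and a 40 mm gap between them (caps reach 66 mm above the bench, chamber floor 10 mm); its +y half is a closed motor deck.
- guard (a joint): Aluminium guard plate (150 by 124 by 8 mm) that slides along the mill's y axis on top of the mill. 0 = fully shut over the chamber (hard stop), up to 0.115 m = pushed open over the deck (towards the mill's +y). Friction about 3 N, no spring: it stays where it is left.
- guard_slot (a point): Centre of the slot in the guard, level with the plate's top face (108 mm above the bench); axes as the mill's; moves with the guard. The slot goes through the 8 mm plate and measures 47 mm along x, 12 mm along y (2 mm more than the blade is thick). Steel lips flare out at 45 degrees around it, 7 mm high: mouth about 60 by 25 mm.
- guard_knob (a point): Middle of the upright black knob on the guard (cylinder 18 mm diameter, 38 mm high, standing on the plate, its top 146 mm above the bench), 46 mm from the slot's centre towards the mill's +y. Moves with the guard.
- paddle_grip (a point): Centre of the flat paddle probe's black head: 56 (x) by 26 (y) by 50 mm high, z up. Below it a flat steel blade 44 (x) by 10 (y) by 90 mm long; its tip is 115 mm below this point, the last 8 mm narrowed to 38 by 5 mm. About 0.15 kg. It starts with the blade down in a grey fixed stand 100 mm high, 2 mm play, the head resting on top. Flat and round probe may swap places.
- paddle_tip (a point): Centre of the bottom end of the paddle probe's blade, 115 mm below the centre of its head; axes as for the head.
- paddle: The whole flat paddle probe; origin at the tip of its blade, z up, x along the blade's width.
- rod: Round probe, to be left alone: black round head 32 mm diameter and 50 mm high on a 14 mm round rod, in its own stand of the same height; origin at the rod's lower end, z up.
- bottle: Amber bottle, 56 mm diameter, 120 mm high, bystander; origin at the centre of its underside.
- jar: White jar, 52 mm diameter, 80 mm high, bystander; origin at the centre of its underside.
- carton: Cardboard box 90 by 140 by 60 mm, bystander; origin at the centre of its underside.
- spatula: Lab spatula 170 mm long lying on the bench, bystander; origin on its underside.
There are look-alikes about, which are no part of the job. Leave any blue look-alike of the paddle alone.

How it is judged (in metres and radians):
On the way, in this order (a step that is already met when the one before it is completed fails the run):
1. the guard is slid fully shut (value of joint guard below 0.005 m), for 0.2 s.
2. the flat probe is lifted clear of its stand (height (world z) of paddle_tip above 0.105 m), for 0.1 s.
3. the blade is through the slot of the shut guard (value of joint guard below 0.005 m and z of paddle_tip in the frame of guard_slot below -0.02 m and horizontal distance between paddle_tip and guard_slot below 0.012 m), for 0.1 s.
At the end, for the whole second after the job is handed in: The guard is within 5 mm of fully shut; the paddle's tip is 30 to 60 mm below the guard's top face, within 12 mm of the slot's centre sideways; the paddle is within 0.15 rad of upright, still, gripped by the fingers, and pressed against the mill or guard with less than 12 N (value of joint guard below 0.005 m and z of paddle_tip in the frame of guard_slot between -0.06 and -0.03 m and horizontal distance between paddle_tip and guard_slot below 0.012 m and angle between paddle's own z axis and vertical below 0.15 rad and contact force between the fingers and paddle above 2 N and contact force between paddle and mill below 12 N and linear speed of paddle below 0.02 m/s); the arm keeps its last pose, push and grip.
It fails at once if a bystander is moved by more than 20 mm (round probe, bottle, jar, carton, spatula) (distance of any of rod, bottle, jar, carton, spatula from where it was at the start of the episode above 0.02 m).
It also fails if it takes over 64 s, if anything falls off the work surface, if the arm or the gripper's body presses on something with over 40 N, if the wrist force passes 120 N, or if a joint passes its speed limit or range.

ROBOT

A 7-joint arm with a two-finger parallel gripper is mounted at the origin on the work surface. World frame = base frame: x ahead of the robot, y to its left, z up, the work surface at z = 0. Lengths are in m, angles in degrees, forces in N, time in s.
With the tool pointing down it reaches from about 0.425 to 0.875 m from the base axis. Payload 4.7 kg.
Tool frame: the origin (TCP) lies on the mounting face of the last link; the fingertips stand tcp_to_tips ahead of it and the grasp point (between the pads) lies 164 mm ahead of it (tcp_to_tips is the distance from the TCP to the fingertips, in m); z points along the fingers, y is the line along which they close (so a half turn about z gives the same grasp; the last joint's range is limited). The gripper opens to 87 mm and grips with 3 to 60 N. Pads are 19 mm wide; open, the fingers measure 117 mm over their backs; the gripper's body (75 mm by 190 mm) begins 51 mm behind the grasp point.
Start: joints at [68.016, 18.392, -4.016, 83.108, 1.295, 78.541, -3.26], TCP at [0.252, -0.599, 0.405] pointing down, gripper open.
Joint ranges: [-163.93, 163.93], [-17.29, 119.83], [-79.2, 71.16], [3.27, 140.29], [-89.18, 269.18], [5.43, 117.66], [-154.24, 154.24]. Speed limits (degrees/s): [147.25, 147.25, 180, 180, 180, 180, 180].

INTERFACE

Orientations are given as [roll, pitch, yaw] about the fixed x, y, z axes, in that order (R = Rz(yaw) Ry(pitch) Rx(roll)).
In Python, from cell import get_obs, read_camera, sign_off, tcp_to_tips gives the robot as it stands.
- The arm moves only by the tool drive_tool, never from a script. Its argument "rows" is one flat list of numbers, 7 for each row, row after row: the shift along the tool's x, y, z in m, then the turn, a rotation vector about the tool's x, y, z in rad, then the gripper command: -1 is shut, 1 is fully open, values between are in proportion. In form: [tx, ty, tz, rx, ry, rz, fingers, tx, ty, tz, rx, ry, rz, fingers, ...]. A call has 1 to 5 rows; each row shifts and turns the commanded pose from where the row before left it, along the tool's axes as they then stand; what a row does not reach is not made up. A row lasts 1/8 s, in which the tool goes at most 62.5 mm and 10.7 degrees, less where a joint would pass 70% of its speed; a pose out of reach is approached as far as the arm can. A call is refused whole if a number of a shift passes 0.0625 or a number of a turn 0.188, either way. A call with a gripper value outside its range is refused whole. The fingers move at their own pace and stop on an object; "grip_force" is the grip in N (left out, the last holds). Time passes only in rows, so rows that do not move let the fingers close. It gives the time, the measured TCP pose, the force, the opening and the grip force at its end, in the units of the state.
- get_obs(): the state, without advancing time (a new reading comes with each control period).
- read_camera(name): name is "scene" or "top" or "wrist"; returns a dict with "color" (420x560x3 uint8, blue, green, red), "fov_y" (degrees; the focal length in pixels is half the picture's height over the tangent of half this angle, whatever the lens; pixels are square), "cx", "cy" (the principal point, pixels), "cam_to_world" (4x4, takes a point from camera to world coordinates); the wrist camera has in their place "mount" (4x4, takes a point from camera to tool coordinates, whose origin is the TCP and whose axes are the flange's). Camera axes: x right, y up, looking along -z (the intrinsics and any distortion apply to the point x, -y, -z); pixel columns grow to the right and rows downward; lengths in m; the calibration is good to about 2 mm. A picture is of the moment at which its call begins: read the wrist's pose just before it. There is no depth.
- sign_off(): hands the job in; it is judged then, once.
The state is a dict: "time_s": time; "qpos": joint angles; "joint_velocities": joint speeds; "effort": joint torques, N m; "tool_pos": TCP position; "tool_rot": TCP orientation; "force": force on the tool from outside, world axes, zero at the start; "wrist_torque": the same for the moment, N m; "grip_width": finger opening in m; "grasp_force": force on a finger pad.
Only numpy, scipy, OpenCV 4.12 (cv2) and the standard library are available. Lean on these libraries where they do the work, as an engineer would, in place of code of your own. Each camera call takes 0.05 s, during which the arm holds its last target. There are 200 camera calls.

## Working session

There is one attempt and no reset: what is moved stays moved. The work goes in short steps, Python scripts to look and compute and a tool call to move; the robot and the scene stay as the last step left them, time stands still between calls to the robot, and variables do not carry over. Pictures are saved under pics/ and viewed, at most 10 in all, crops included, and the job is handed in when it is done.

Besides the shell and the picture viewer there is one more tool, called by a JSON object that holds its "op" and its "data". drive_tool: Moves the arm, as the interface text tells. Its arguments: {"type":"object","properties":{"rows":{"type":"array","items":{"type":"number"}},"grip_force":{"type":"number"}},"required":["rows"]}

```bash
mkdir -p pics; ls
python3 - <<'E'
from cell import *
import cv2,numpy as np
print(get_obs(),tcp_to_tips)
for n in ["scene","top","wrist"]:
    c=read_camera(n); cv2.imwrite(f"pics/{n}0.png",c["color"]); print(n,{k:(np.round(v,4).tolist() if hasattr(v,'shape') else v) for k,v in c.items() if k!="color"})
E
```

```text
pics
{'time_s': 0.0, 'qpos': array([68.01493786, 18.43948674, -4.01552964, 83.17478016,  1.29346665,
       78.5408978 , -3.25777054]), 'joint_velocities': array([ 0.08320224, -0.02485362,  0.08333067, -0.08293323, -0.06382653,
        0.02880351, -0.12112685]), 'effort': array([ 8.43800026e-04, -4.91284418e+01, -4.03367048e-01, -3.12529171e+01,
       -6.37397985e-02,  4.38465143e-02,  1.52259645e-04]), 'tool_pos': array([ 0.25170591, -0.59906373,  0.4036574 ]), 'tool_rot': array([-1.79889993e+02,  4.25371236e-03,  2.27967348e+01]), 'force': array([-0.54248516,  0.0435457 , -0.54008476]), 'wrist_torque': array([0.05530069, 0.01581771, 0.0299628 ]), 'grasp_force': 0.0, 'grip_width': 0.08726819350647867} 0.1822
scene {'fov_y': 50.96890724455959, 'cx': 289.06167475945387, 'cy': 214.77443033096523, 'cam_to_world': [[0.5106, -0.6916, 0.5109, 1.2254], [0.8598, 0.4151, -0.2974, -0.3864], [-0.0063, 0.5911, 0.8066, 1.1087], [0.0, 0.0, 0.0, 1.0]]}
top {'fov_y': 48.03983288913917, 'cx': 279.8702716285156, 'cy': 215.1029720888504, 'cam_to_world': [[-0.0261, 0.9748, -0.2215, 0.2681], [-0.9996, -0.0243, 0.0107, 0.0102], [0.005, 0.2217, 0.9751, 1.6122], [0.0, 0.0, 0.0, 1.0]]}
wrist {'fov_y': 67.42906033458868, 'cx': 274.97619861762246, 'cy': 214.92886382968373, 'mount': [[0.0011, 0.964, 0.2657, 0.0731], [1.0, -0.0012, 0.0004, -0.0007], [0.0007, 0.2657, -0.964, 0.0202], [0.0, 0.0, 0.0, 1.0]]}
```

View pics/top0.png

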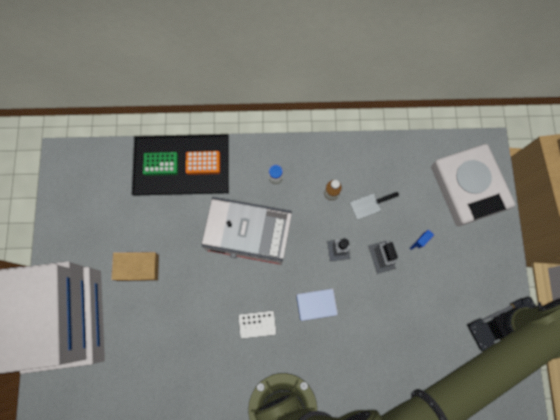

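View pics/scene0.png

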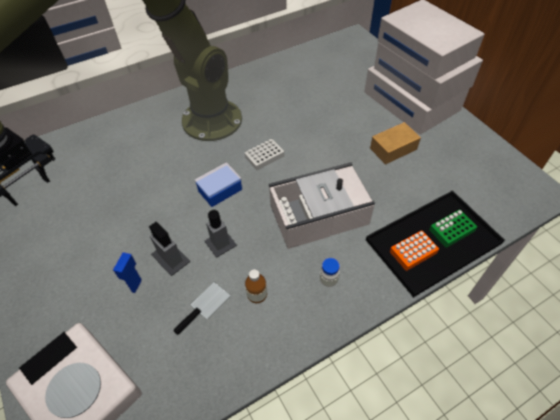

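The top view shows the mill at about (247,230), with the knob at (229,223) and the slot at (243,228). The guard is partly open to the left, which is +y. The flat probe's black head is at (390,252), the round one at (343,243), and the blue look-alike at (424,239). The scene view agrees: flat head (160,232), rod (214,218), knob (340,184).

```bash
cat > h.py <<'E'
import numpy as np,cv2,cell
def ray(c,u,v,tool=None):
    f=210/np.tan(np.radians(c["fov_y"]/2))
    d=np.array([(u-c["cx"])/f,-(v-c["cy"])/f,-1.])
    M=c["cam_to_world"] if tool is None else tool@c["mount"]
    return M[:3,3],M[:3,:3]@d
def plane(c,u,v,z,tool=None):
    o,d=ray(c,u,v,tool); return o+d*(z-o[2])/d[2]
def tri(c1,p1,c2,p2,tool=None):
    o1,d1=ray(c1,*p1); o2,d2=ray(c2,*p2)
    s=np.linalg.lstsq(np.c_[d1,-d2],o2-o1,rcond=None)[0]
    a,b=o1+d1*s[0],o2+d2*s[1]; return (a+b)/2,np.linalg.norm(a-b)
def T(obs):
    from scipy.spatial.transform import Rotation as R
    M=np.eye(4);M[:3,:3]=R.from_euler('xyz',obs["tool_rot"],degrees=True).as_matrix();M[:3,3]=obs["tool_pos"];return M
E
python3 - <<'E'
from h import *
t=cell.read_camera("top");s=cell.read_camera("scene")
def dark(c,box,th=50):
    x0,y0,x1,y1=box; g=c["color"][y0:y1,x0:x1].max(2); m=(g<th).astype(np.uint8)
    n,l,st,ce=cv2.connectedComponentsWithStats(m)
    for i in range(1,n):
        if st[i,4]>8:
            r=cv2.minAreaRect(np.argwhere(l==i)[:,::-1].astype(np.float32))
            print(st[i]+[x0,y0,0,0,0],ce[i]+[x0,y0],np.round(r[1],1),r[2])
print("top stands");dark(t,(325,225,405,280));print("top knob");dark(t,(220,212,262,245),60)
print("sc stands");dark(s,(140,200,245,275));print("sc knob");dark(s,(325,170,355,195),60)
f=lambda c,b:cv2.resize(c["color"][b[1]:b[3],b[0]:b[2]],(400,300),interpolation=cv2.INTER_CUBIC)
cv2.imwrite("pics/crops.png",np.vstack([np.hstack([f(t,(195,190,299,268)),f(t,(322,222,410,288))]),np.hstack([f(s,(262,155,382,245)),f(s,(130,195,250,285))])]))
E
```

```text
top stands
[339 240   9   9  51] [342.80392157 243.94117647] [6.4 8.5] 45.0
[384 244  13  16 139] [389.64748201 251.64748201] [15.5  9.2] 71.56504821777344
top knob
sc stands
[209 210  12  19 165] [214.26666667 218.96363636] [17.9 10.4] 75.96376037597656
[150 223  21  24 280] [159.95714286 234.33571429] [25.5 12. ] 45.0
[211 234   6  12  26] [213.26923077 239.15384615] [11.8  3.5] 78.69007110595703
[157 247  23  18  64] [166.3125 256.625 ] [24.6  8.5] 26.56505012512207
sc knob
[337 180   4  10  31] [338.77419355 184.61290323] [9. 3.] 90.0
```

View pics/crops.png

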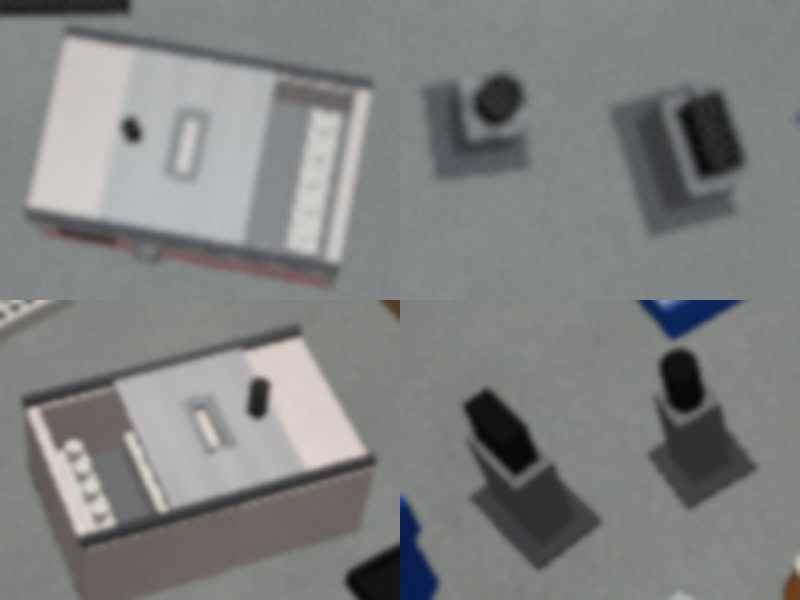

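The crops show the knob at top (229.3,223.5) / scene (339.7,184.4) and the slot at top (243.9,228.0) / scene (324.7,192.8). The flat head is the rectangular one on the right stand in the top view. Next I triangulate these and get the mill yaw from the rails.

Run:
```python
from h import *
t=cell.read_camera("top");s=cell.read_camera("scene")
for n,a,b in [("knob",(229.3,223.5),(339.7,184.4)),("slot",(243.9,228.),(324.7,192.8)),("head",(389.65,251.65),(160,234.3)),("rod",(342.8,243.9),(214.3,219))]:
    p,e=tri(t,a,s,b); print(n,p.round(4),round(e,4))
print("knob planes",plane(t,229.3,223.5,.127),plane(s,339.7,184.4,.127))
print("slot planes",plane(t,243.9,228,.108),plane(s,324.7,192.8,.108))
X=lambda x,y:(195+.26*x,190+.26*y)
R=[plane(t,*X(*q),.11) for q in [(66,30),(372,80),(335,275),(25,212)]]
print(np.round(R,4),[np.degrees(np.arctan2(*(a-b)[[1,0]])).round(2) for a,b in [(R[0],R[1]),(R[3],R[2])]], np.mean(R,0))
S=lambda x,y:(262+.3*x,155+.3*(y-300))
R=[plane(s,*S(*q),.11) for q in [(25,402),(298,330),(375,460),(84,542)]]
print(np.round(R,4),[np.degrees(np.arctan2(*(a-b)[[1,0]])).round(2) for a,b in [(R[1],R[0]),(R[2],R[3])]], np.mean(R,0))
# head top face corners approx in scene crop
H=lambda x,y:(130+.3*(x-400),195+.3*(y-300))
for q in [(465,405),(489,388),(538,443),(512,468)]: print(plane(s,*H(*q),.15).round(4) )
K=lambda x,y:(322+.22*(x-400),222+.22*y)
for q in [(683,100),(722,92),(743,165),(705,178)]: print(plane(t,*K(*q),.15).round(4) )
```

```text
knob [0.583  0.1584 0.1241] 0.0019
slot [0.5719 0.1139 0.1017] 0.0038
head [ 0.4781 -0.3536  0.1225] 0.0011
rod [ 0.5069 -0.206   0.1218] 0.0019
knob planes [0.5818849 0.1572835 0.127    ] [0.58521503 0.15773492 0.127     ]
slot planes [0.56975883 0.11175928 0.108     ] [0.57669981 0.11252246 0.108     ]
[[ 0.6734  0.2152  0.11  ]
 [ 0.6229 -0.0455  0.11  ]
 [ 0.4571 -0.0094  0.11  ]
 [ 0.5166  0.2486  0.11  ]] [np.float64(79.03), np.float64(77.02)] [0.56748898 0.10220764 0.11      ]
[[ 0.4712 -0.0131  0.11  ]
 [ 0.5252  0.2443  0.11  ]
 [ 0.6827  0.2129  0.11  ]
 [ 0.6278 -0.0449  0.11  ]] [np.float64(78.14), np.float64(77.97)] [0.57673699 0.09982085 0.11      ]
[ 0.4608 -0.37    0.15  ]
[ 0.4549 -0.3477  0.15  ]
[ 0.5247 -0.3336  0.15  ]
[ 0.536  -0.3595  0.15  ]
[ 0.499  -0.3313  0.15  ]
[ 0.5039 -0.3587  0.15  ]
[ 0.4529 -0.3692  0.15  ]
[ 0.4446 -0.3423  0.15  ]
```

{"op": "drive_tool", "data": {"rows": [0,0,0,0,0,0.1215,-1,0,0,0,0,0,0.1215,-1,0,0,0,0,0,0.1215,-1,0,0,0,0,0,0.1215,-1,0,0,0,0,0,0.1215,-1], "grip_force": 20}}

```text
time_s: 0.98
tool_pos: [0.2518, -0.5992, 0.4048]
tool_rot: [180.0, -0.0, -12.2]
force: [-0.2, -0.8, 0.1]
grip_width: 0.0448
grasp_force: 0.0
```

{"op": "drive_tool", "data": {"rows": [0.01,-0.05,0,0,0,0,-1,0.01,-0.05,0,0,0,0,-1,0.01,-0.05,0,0,0,0,-1,0.01,-0.05,0,0,0,0,-1,0.01,-0.05,0,0,0,0,-1]}}

```text
time_s: 1.6
tool_pos: [0.3532, -0.3634, 0.405]
tool_rot: [180.0, -0.0, -12.0]
force: [1.0, 0.1, -0.1]
grip_width: 0.0016
grasp_force: 0.0
```

{"op": "drive_tool", "data": {"rows": [0.01,-0.05,0,0,0,0,-1,0.01,-0.05,0,0,0,0,-1,0.01,-0.05,0,0,0,0,-1,0.01,-0.05,0,0,0,0,-1,0.01,-0.05,0,0,0,0,-1]}}

```text
time_s: 2.22
tool_pos: [0.454, -0.1293, 0.4051]
tool_rot: [180.0, -0.1, -12.0]
force: [1.1, 0.7, 0.7]
grip_width: 0.0004
grasp_force: 0.0
```

{"op": "drive_tool", "data": {"rows": [0.01,-0.05,0,0,0,0,-1,0.01,-0.05,0,0,0,0,-1,0.01,-0.05,0,0,0,0,-1,0.01,-0.05,0,0,0,0,-1,0.01,-0.05,0,0,0,0,-1]}}

```text
time_s: 2.85
tool_pos: [0.5551, 0.1044, 0.405]
tool_rot: [180.0, -0.1, -12.0]
force: [1.3, 0.0, -0.7]
grip_width: 0.0004
grasp_force: 0.0
```

Run:
```python
from h import *
o=cell.get_obs();c=cell.read_camera("wrist");cv2.imwrite("pics/w1.png",c["color"]);np.save("w1T.npy",T(o));print(o["tool_pos"])
```

```text
[0.55509438 0.10443961 0.40501015]
```

View pics/w1.png

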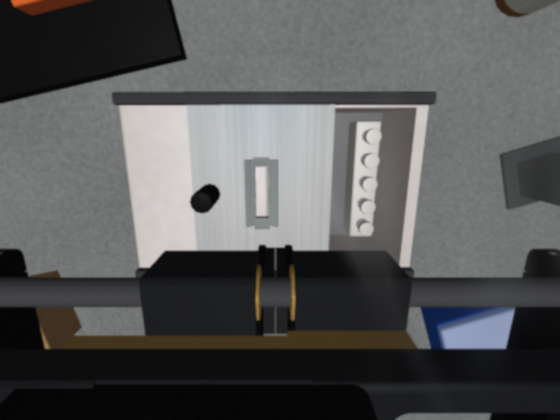

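The wrist view shows the rail level along row 98, so the tool yaw already matches the mill. The slot is at (262,191), and the knob at (202,201) top and (210,193) base.

Run:
```python
from h import *
c=cell.read_camera("wrist");M=np.load("w1T.npy")
for n,u,v,z in [("knobtop",202,201,.146),("base",209,192,.108),("slot",262,191.5,.108),("slotN",262,166,.108),("slotS",262,217,.108),("railL",115,98,.11),("railR",433,98,.11),("plateR",332,150,.108)]:
    p=plane(c,u,v,z,M); q=np.linalg.inv(M)@np.r_[p,1]; print(n,p.round(4),"tool",q[:3].round(4))
```

```text
knobtop [0.5848 0.157  0.146 ] tool [ 0.0179 -0.0577  0.259 ]
base [0.5849 0.1593 0.108 ] tool [ 0.0174 -0.06    0.297 ]
slot [0.5755 0.1128 0.108 ] tool [ 0.0179 -0.0125  0.297 ]
slotN [0.5976 0.1079 0.108 ] tool [ 0.0406 -0.0123  0.297 ]
slotS [0.5524 0.118  0.108 ] tool [-0.0058 -0.0128  0.297 ]
railL [0.6772 0.2138 0.11  ] tool [ 0.0963 -0.1325  0.2951]
railR [ 0.6229 -0.0418  0.11  ] tool [0.0966 0.1288 0.2951]
plateR [0.5985 0.0458 0.108 ] tool [0.0544 0.0483 0.2971]
```

{"op": "drive_tool", "data": {"rows": [0.009,-0.05,0,0,0,0,-1,0.009,-0.05,0,0,0,0,-1,0,0,0.05,0,0,0,-1,0,0,0.053,0,0,0,-1,0,0,0,0,0,0,-1]}}

```text
time_s: 3.58
tool_pos: [0.5915, 0.1954, 0.2974]
tool_rot: [179.7, 0.5, -12.0]
force: [-0.2, -0.6, -0.7]
grip_width: 0.0001
grasp_force: 0.0
```

{"op": "drive_tool", "data": {"rows": [0,0.01,0,0,0,0,-1,0,0.01,0,0,0,0,-1,0,0.01,0,0,0,0,-1,0,0.01,0,0,0,0,-1,0,0.01,0,0,0,0,-1]}}

```text
time_s: 4.2
tool_pos: [0.583, 0.1481, 0.3031]
tool_rot: [-179.9, -0.2, -12.0]
force: [2.0, 3.1, 3.5]
grip_width: 0.0005
grasp_force: 2.0
```

{"op": "drive_tool", "data": {"rows": [0,0.01,0,0,0,0,-1,0,0.01,0,0,0,0,-1,0,0.01,0,0,0,0,-1,0,0.005,0,0,0,0,-1,0,0.005,0,0,0,0,-1]}}

```text
time_s: 4.82
tool_pos: [0.5742, 0.1088, 0.3016]
tool_rot: [-180.0, 0.0, -12.0]
force: [2.9, 2.2, 2.5]
grip_width: 0.0006
grasp_force: 1.8
```

{"op": "drive_tool", "data": {"rows": [0,0.005,0,0,0,0,-1,0,0.005,0,0,0,0,-1,0,0.002,0,0,0,0,-1,0,0.002,0,0,0,0,-1]}}

```text
time_s: 5.32
tool_pos: [0.5718, 0.0997, 0.302]
tool_rot: [-179.5, -0.1, -11.8]
force: [8.1, 15.3, -3.3]
grip_width: 0.0002
grasp_force: 7.4
```

{"op": "drive_tool", "data": {"rows": [0,0.002,0,0,0,0,-1,0,0,0,0,0,0,-1,0,0,0,0,0,0,-1]}}

```text
time_s: 5.7
tool_pos: [0.5715, 0.0993, 0.302]
tool_rot: [-179.3, -0.2, -11.7]
force: [8.2, 15.2, -3.4]
grip_width: 0.0003
grasp_force: 7.9
```

{"op": "drive_tool", "data": {"rows": [0,-0.012,0,0,0,0,-1,0,-0.01,0,0,0,0,-1,0,0,-0.05,0,0,0,-1,-0.01,0,-0.05,0,0,0,-1,0,0,0,0,0,0,-1]}}

```text
time_s: 6.32
tool_pos: [0.5661, 0.1175, 0.4056]
tool_rot: [-180.0, -0.3, -12.0]
force: [0.2, 0.2, -0.4]
grip_width: 0.0004
grasp_force: 0.0
```

Run:
```python
from h import *
o=cell.get_obs();c=cell.read_camera("wrist");cv2.imwrite("pics/w2.png",c["color"]);np.save("w2T.npy",T(o));print(o["tool_pos"])
```

```text
[0.56608772 0.11754262 0.40563928]
```

View pics/w2.png

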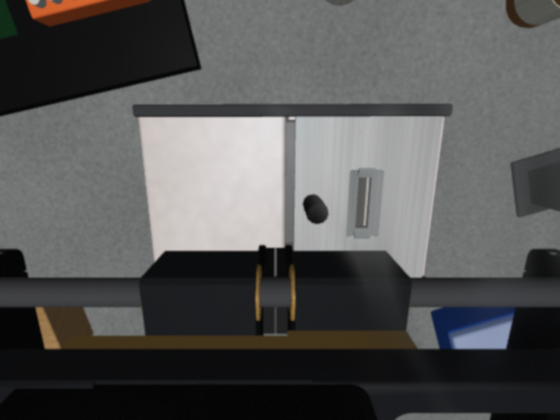

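The guard now looks shut, with its plate reaching the right end of the mill. The slot is near (364,203) and the knob at (316,209). I'll zoom in for the slot.

Run:
```python
from h import *
im=cv2.imread("pics/w2.png")
cv2.imwrite("pics/w2c.png",cv2.resize(im[95:245,280:455],None,fx=4,fy=4,interpolation=cv2.INTER_CUBIC))
```

```text
(no output)
```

View pics/w2c.png

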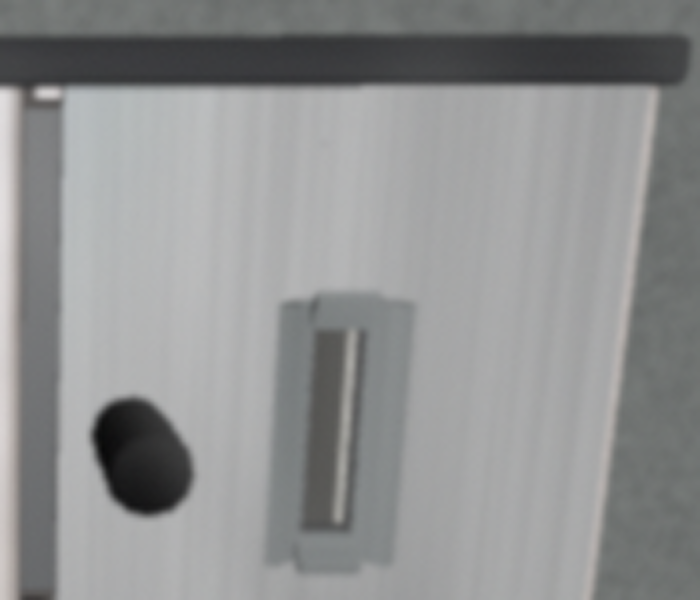

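The zoomed crop gives slot corners of (315..367,330) and (302..350,528) in crop pixels. The lip mouth is (278..415,300) and (267..393,565).

Run:
```python
from h import *
c=cell.read_camera("wrist");M=np.load("w2T.npy")
def f(n,u,v,z):
    p=plane(c,280+u/4,95+v/4,z,M); q=np.linalg.inv(M)@np.r_[p,1]; print(n,p.round(4),"tool",q[:3].round(4));return p
a=np.mean([f("s",*q,.108) for q in [(315,330),(367,330),(302,528),(350,528)]],0)
b=np.mean([f("m",*q,.115) for q in [(278,300),(415,300),(267,565),(393,565)]],0)
k=f("knobtop",149,472,.146); f("kb",128,435,.108); f("edge",655,90,.108); f("edgeL",62,90,.108); f("rail",688,60,.11)
f("rail0",(136-280)*4,60,.11)
print(a,b,np.linalg.norm((k-a)[:2]))
```

```text
s [0.5824 0.0393 0.108 ] tool [0.0305 0.0733 0.2978]
s [0.58   0.0281 0.108 ] tool [0.0305 0.0848 0.2978]
s [0.5374 0.0487 0.108 ] tool [-0.0154  0.0735  0.2975]
s [0.5351 0.0378 0.108 ] tool [-0.0154  0.0846  0.2975]
m [0.5918 0.0478 0.115 ] tool [0.038  0.063  0.2908]
m [0.5857 0.019  0.115 ] tool [0.038  0.0924 0.2908]
m [0.5329 0.059  0.115 ] tool [-0.022   0.0643  0.2905]
m [0.527  0.0311 0.115 ] tool [-0.022   0.0929  0.2905]
knobtop [0.5688 0.0839 0.146 ] tool [0.0081 0.0324 0.2597]
kb [0.5674 0.0841 0.108 ] tool [0.0066 0.0326 0.2977]
edge [ 0.6179 -0.0379  0.108 ] tool [0.0814 0.1414 0.298 ]
edgeL [0.6439 0.0844 0.108 ] tool [0.0812 0.0163 0.2981]
rail [ 0.6227 -0.044   0.11  ] tool [0.0873 0.1464 0.2961]
rail0 [0.6772 0.2135 0.11  ] tool [ 0.087  -0.1168  0.2962]
[0.55872463 0.03846232 0.108     ] [0.55933629 0.03924078 0.115     ] 0.04658421226288998
```

{"op": "drive_tool", "data": {"rows": [-0.004,0.05,0,0,0,0,1,-0.004,0.05,0,0,0,0,1,-0.004,0.05,0,0,0,0,1,-0.004,0.05,0,0,0,0,1,-0.004,0.05,0,0,0,0,1]}}

```text
time_s: 7.05
tool_pos: [0.4927, -0.1255, 0.3996]
tool_rot: [180.0, 0.2, -12.1]
force: [0.7, -0.8, 0.0]
grip_width: 0.0427
grasp_force: 0.0
```

{"op": "drive_tool", "data": {"rows": [-0.004,0.05,0,0,0,0,1,-0.003,0.05,0,0,0,0,1,-0.003,0.05,0,0,0,0,1,-0.003,0.05,0,0,0,0,1,0,0.046,0,0,0,0,1]}}

```text
time_s: 7.68
tool_pos: [0.4285, -0.3632, 0.3993]
tool_rot: [-179.9, 0.3, -12.1]
force: [1.2, -0.6, -0.0]
grip_width: 0.0853
grasp_force: 0.0
```

{"op": "drive_tool", "data": {"rows": [0,0,-0.015,0,0,-0.14,1,0,0,0,0,0,-0.14,1,0,0,0,0,0,-0.14,1,0,0,0,0,0,0,1]}}

```text
time_s: 8.18
tool_pos: [0.4295, -0.3615, 0.4146]
tool_rot: [-179.8, 0.2, 11.9]
force: [0.8, -0.1, 0.1]
grip_width: 0.0869
grasp_force: 0.0
```

Run:
```python
from h import *
o=cell.get_obs();c=cell.read_camera("wrist");cv2.imwrite("pics/w3.png",c["color"]);np.save("w3T.npy",T(o));print(o["tool_pos"],o["tool_rot"])
```

```text
[ 0.42952985 -0.36145501  0.41456451] [-1.79825009e+02  1.64399024e-01  1.19159993e+01]
```

View pics/w3.png

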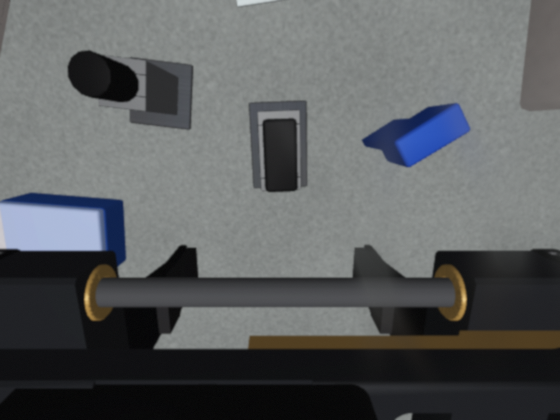

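The wrist view shows the rectangular black head at about (264..299, 119..191), with its long axis nearly vertical in the image. The rod is off to the left and the blue look-alike to the right.

Run:
```python
from h import *
c=cell.read_camera("wrist");M=np.load("w3T.npy");im=cv2.imread("pics/w3.png")
m=np.zeros((420,560),np.uint8);m[105:200,255:310]=im[105:200,255:310].max(2)<50
n,l,st,ce=cv2.connectedComponentsWithStats(m);i=1+st[1:,4].argmax();m=(l==i)
print(st[i])
for v in range(112,200,8):
    x=np.where(m[v])[0]
    if len(x): 
        print(v,x.min(),x.max(),im[v,260:304:4].max(1).tolist())
P=np.array([(np.linalg.inv(M)@np.r_[plane(c,u,v,.15,M),1])[:2] for v,u in np.argwhere(m)])
print(P.min(0),P.max(0),cv2.minAreaRect(P.astype(np.float32)))
```

```text
[ 263  119   34   72 2238]
120 266 294 [150, 70, 33, 36, 35, 37, 36, 36, 34, 113, 92]
128 263 295 [148, 28, 42, 44, 45, 47, 48, 49, 47, 71, 95]
136 264 295 [145, 32, 41, 42, 43, 44, 47, 48, 47, 69, 97]
144 264 295 [141, 38, 40, 40, 40, 42, 44, 45, 46, 60, 101]
152 265 295 [133, 50, 39, 39, 39, 40, 40, 41, 44, 59, 104]
160 265 295 [123, 63, 38, 38, 38, 38, 37, 38, 39, 51, 99]
168 265 296 [111, 81, 35, 35, 36, 36, 35, 35, 35, 48, 101]
176 266 296 [105, 96, 34, 36, 35, 34, 32, 32, 32, 34, 94]
184 266 296 [92, 105, 31, 34, 32, 31, 30, 30, 29, 36, 109]
[ 0.02594791 -0.00987658] [0.07951247 0.01567422] ((0.0524907186627388, 0.0029366202652454376), (0.024296928197145462, 0.0536225363612175), 88.10005187988281)
```

{"op": "drive_tool", "data": {"rows": [0.026,0.0015,0,0,0,0,1,0.0265,0.0015,0,0,0,-0.033,1,0,0,0.04,0,0,0,1,0,0,0.04,0,0,0,1,0,0,0.03,0,0,0,1]}}

```text
time_s: 8.9
tool_pos: [0.4816, -0.3529, 0.3042]
tool_rot: [-179.9, 0.1, 13.8]
force: [-0.9, 0.5, -0.0]
grip_width: 0.0872
grasp_force: 0.0
```

{"op": "drive_tool", "data": {"rows": [0,0,0.0125,0,0,0,1,0,0,0,0,0,0,1,0,0,0,0,0,0,-1,0,0,0,0,0,0,-1,0,0,0,0,0,0,-1], "grip_force": 30}}

```text
time_s: 9.52
tool_pos: [0.4824, -0.3533, 0.2952]
tool_rot: [179.9, -0.0, 13.9]
force: [0.6, -0.1, -0.2]
grip_width: 0.0651
grasp_force: 0.0
```

{"op": "drive_tool", "data": {"rows": [0,0,0,0,0,0,-1,0,0,0,0,0,0,-1,0,0,0,0,0,0,-1]}}

```text
time_s: 9.9
tool_pos: [0.4822, -0.3532, 0.2942]
tool_rot: [180.0, 0.0, 13.9]
force: [0.2, 0.2, 0.6]
grip_width: 0.0349
grasp_force: 0.0
```

{"op": "drive_tool", "data": {"rows": [0,0,0,0,0,0,-1,0,0,0,0,0,0,-1,0,0,0,0,0,0,-1,0,0,0,0,0,0,-1]}}

```text
time_s: 10.4
tool_pos: [0.4822, -0.3532, 0.2942]
tool_rot: [180.0, 0.0, 13.9]
force: [0.8, -0.1, -0.9]
grip_width: 0.0255
grasp_force: 30.0
```

{"op": "drive_tool", "data": {"rows": [0,0,-0.01,0,0,0,-1,0,0,-0.01,0,0,0,-1,0,0,-0.015,0,0,0,-1]}}

```text
time_s: 10.78
tool_pos: [0.4822, -0.3531, 0.33]
tool_rot: [-180.0, 0.0, 13.9]
force: [0.6, 0.0, -1.6]
grip_width: 0.0255
grasp_force: 30.0
```

{"op": "drive_tool", "data": {"rows": [0,0,-0.04,0,0,0,-1,0,0,-0.05,0,0,0,-1,0,0,-0.05,0,0,0,-1,0,0,0,0,0,0,-1]}}

```text
time_s: 11.28
tool_pos: [0.483, -0.3531, 0.4757]
tool_rot: [179.5, -0.4, 14.0]
force: [-0.6, -0.5, -1.7]
grip_width: 0.0257
grasp_force: 30.0
```

{"op": "drive_tool", "data": {"rows": [0,0,0,0,0,0.113,-1,0,0,0,0,0,0.113,-1,0,0,0,0,0,0.113,-1,0,0,0,0,0,0.113,-1,0,0,0,0,0,0,-1]}}

```text
time_s: 11.9
tool_pos: [0.482, -0.353, 0.4686]
tool_rot: [-180.0, 0.1, -11.9]
force: [-0.8, -0.1, -2.0]
grip_width: 0.026
grasp_force: 30.0
```

{"op": "drive_tool", "data": {"rows": [0,-0.03,0,0,0,0,-1,-0.001,-0.04,0,0,0,0,-1,-0.001,-0.04,0,0,0,0,-1,-0.001,-0.04,0,0,0,0,-1,-0.001,-0.04,0,0,0,0,-1]}}

```text
time_s: 12.52
tool_pos: [0.5176, -0.165, 0.469]
tool_rot: [180.0, 0.0, -11.8]
force: [0.6, -0.2, -2.4]
grip_width: 0.0258
grasp_force: 30.0
```

{"op": "drive_tool", "data": {"rows": [-0.001,-0.04,0,0,0,0,-1,-0.001,-0.04,0,0,0,0,-1,0,-0.04,0,0,0,0,-1,0,-0.03,0,0,0,0,-1,0,0,0,0,0,0,-1]}}

```text
time_s: 13.15
tool_pos: [0.5467, -0.0158, 0.4692]
tool_rot: [-179.9, 0.0, -11.5]
force: [-0.5, -0.3, -1.1]
grip_width: 0.026
grasp_force: 30.0
```

Run:
```python
from h import *
o=cell.get_obs();W=cell.read_camera("wrist")["color"];t=cell.read_camera("top")["color"];s=cell.read_camera("scene")["color"]
cv2.imwrite("pics/w4.png",W);cv2.imwrite("pics/t4.png",t);cv2.imwrite("pics/s4.png",s)
print(o["tool_pos"],o["tool_rot"],o["grip_width"])
f=lambda c,x0,y0,w,h,W_,H_:cv2.resize(c[y0:y0+h,x0:x0+w],(W_,H_),interpolation=cv2.INTER_CUBIC)
cv2.imwrite("pics/m4.png",np.hstack([f(W,100,100,360,270,400,300),f(s,262,100,140,105,400,300)]))
cv2.imwrite("pics/m4.png",np.vstack([cv2.imread("pics/m4.png"),np.hstack([f(t,195,190,104,78,400,300),f(s,302,155,60,45,400,300)])]))
```

```text
[ 0.54672465 -0.01582247  0.4691636 ] [-1.79932611e+02  2.44045074e-02 -1.14969390e+01] 0.02595031238723124
```

View pics/m4.png

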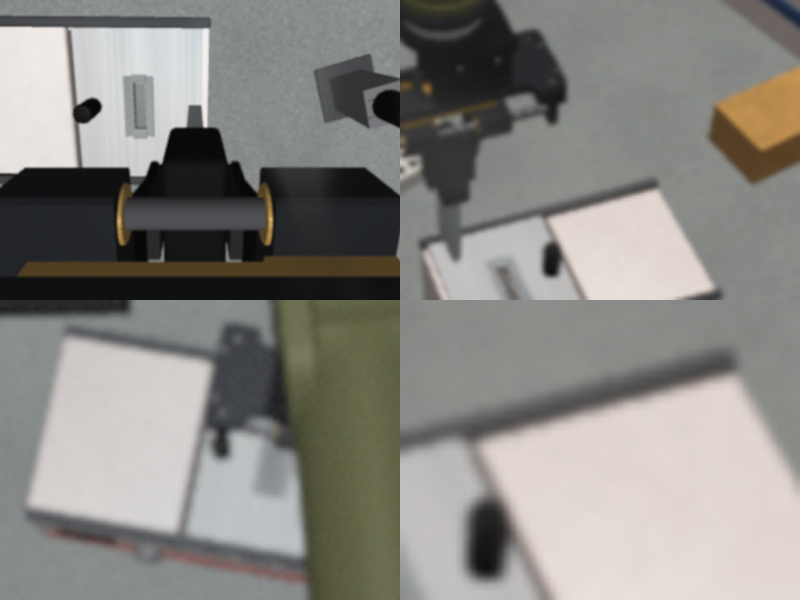

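The wrist crop shows the blade's leading lower end at crop x 188–202, row about 105. It sits on the finger centreline. The scene crop shows the probe hanging upright beside the mill. The guard is still shut.

Run:
```python
from h import *
c=cell.read_camera("wrist");im=cv2.imread("pics/w4.png")
for v in range(186,220,3): print(v,im[v,258:296:2].max(1).tolist())
I=np.eye(4)
o,d=ray(c,275.5,194.5,I)
for zt in(.2762,.2842): print(zt,(o+d*(zt-o[2])/d[2]).round(4))
M=T(cell.get_obs()); s=np.linalg.inv(M)@[.559,.0386,.108,1];print("slot in tool",s.round(4),cell.get_obs()["tool_rot"])
```

```text
186 [220, 221, 220, 221, 217, 217, 220, 217, 215, 219, 222, 221, 234, 241, 223, 144, 139, 136, 135]
189 [220, 219, 219, 221, 217, 216, 219, 217, 214, 219, 221, 220, 235, 240, 212, 137, 139, 142, 144]
192 [219, 219, 219, 221, 217, 217, 219, 217, 213, 218, 221, 220, 235, 239, 212, 140, 140, 144, 145]
195 [218, 219, 218, 221, 217, 210, 135, 107, 105, 107, 107, 130, 228, 239, 212, 141, 140, 140, 140]
198 [217, 218, 217, 220, 216, 200, 106, 84, 83, 84, 84, 100, 217, 238, 210, 142, 140, 139, 139]
201 [217, 218, 218, 219, 216, 188, 99, 84, 84, 84, 84, 93, 206, 237, 211, 144, 138, 135, 138]
204 [215, 218, 217, 220, 215, 173, 90, 85, 84, 83, 83, 87, 198, 237, 205, 144, 142, 138, 137]
207 [216, 217, 216, 218, 214, 164, 86, 84, 83, 83, 82, 83, 183, 236, 204, 141, 142, 143, 141]
210 [215, 217, 217, 219, 212, 149, 85, 84, 84, 83, 82, 83, 152, 234, 205, 141, 138, 138, 136]
213 [203, 204, 205, 206, 197, 125, 79, 79, 77, 77, 77, 78, 132, 225, 192, 131, 132, 134, 138]
216 [22, 20, 20, 20, 20, 15, 12, 13, 14, 13, 12, 13, 13, 21, 19, 14, 15, 16, 34]
219 [11, 9, 10, 10, 9, 9, 10, 9, 9, 8, 11, 9, 9, 9, 8, 10, 7, 9, 10]
0.2762 [ 0.0195 -0.0005  0.2762]
0.2842 [ 0.0179 -0.0005  0.2842]
slot in tool [-1.000e-04 -6.100e-02  3.609e-01  1.000e+00] [ 1.79946345e+02  2.51498879e-02 -1.20368247e+01]
```

{"op": "drive_tool", "data": {"rows": [0.001,-0.03,0,0,0,0,-1,0,-0.0305,0,0,0,0,-1,0,0,0,0,0,0,-1,0,0,0.02,0,0,0,-1,0,0,0,0,0,0,-1]}}

```text
time_s: 13.98
tool_pos: [0.5599, 0.0376, 0.4477]
tool_rot: [179.9, 0.2, -12.1]
force: [-0.1, 0.4, -2.4]
grip_width: 0.0257
grasp_force: 30.0
```

Run:
```python
from h import *
o=cell.get_obs();W=cell.read_camera("wrist")["color"]
print(o["tool_pos"],o["tool_rot"],(np.linalg.inv(T(o))@[.559,.0386,.108,1]).round(4))
s=cell.read_camera("scene")["color"]
f=lambda c,x0,y0,w,h:cv2.resize(c[y0:y0+h,x0:x0+w],(400,300),interpolation=cv2.INTER_CUBIC)
cv2.imwrite("pics/m5.png",np.hstack([f(W,195,110,160,120),f(s,282,130,100,75)]))
```

```text
[0.55992934 0.03756047 0.44767782] [179.89653184   0.17990253 -12.097308  ] [-1.000e-04 -1.400e-03  3.397e-01  1.000e+00]
```

View pics/m5.png

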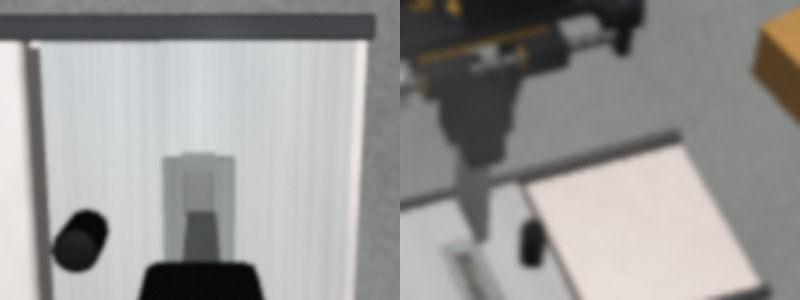

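The wrist crop shows the blade tip over the slot, with the slot centre about 1 mm to the -y tool side. I'll shift by that amount and lower slowly.

{"op": "drive_tool", "data": {"rows": [0,-0.001,0.015,0,0,0,-1,0,0,0.015,0,0,0,-1,0,0,0.01,0,0,0,-1,0,0,0.005,0,0,0,-1,0,0,0,0,0,0,-1]}}

```text
time_s: 14.7
tool_pos: [0.5605, 0.0407, 0.4039]
tool_rot: [180.0, 0.0, -12.0]
force: [-0.0, 0.2, -1.1]
grip_width: 0.026
grasp_force: 30.0
```

{"op": "drive_tool", "data": {"rows": [0,0,0.005,0,0,0,-1,0,0,0.005,0,0,0,-1,0,0,0.005,0,0,0,-1,0,0,0,0,0,0,-1]}}

```text
time_s: 15.2
tool_pos: [0.5603, 0.0406, 0.3886]
tool_rot: [180.0, 0.1, -12.0]
force: [1.1, 0.7, -1.8]
grip_width: 0.0258
grasp_force: 30.0
```

{"op": "drive_tool", "data": {"rows": [0,0.002,0,0,0,0,-1,0,0,0,0,0,0,-1,0,0,0.004,0,0,0,-1,0,0,0.003,0,0,0,-1,0,0,0,0,0,0,-1]}}

```text
time_s: 15.82
tool_pos: [0.56, 0.0387, 0.3818]
tool_rot: [180.0, 0.0, -12.0]
force: [-0.3, -0.7, -1.8]
grip_width: 0.0259
grasp_force: 30.0
```

{"op": "drive_tool", "data": {"rows": [0,0,0.004,0,0,0,-1,0,0,0.004,0,0,0,-1,0,0,0.004,0,0,0,-1,0,0,0,0,0,0,-1]}}

```text
time_s: 16.32
tool_pos: [0.56, 0.0386, 0.3697]
tool_rot: [180.0, 0.0, -12.0]
force: [-0.4, -0.3, -1.6]
grip_width: 0.0258
grasp_force: 30.0
```

Tip is about 22 mm below the plate top with no contact force. I'll continue down to about 45 mm.

{"op": "drive_tool", "data": {"rows": [0,0,0.005,0,0,0,-1,0,0,0.005,0,0,0,-1,0,0,0.005,0,0,0,-1,0,0,0.005,0,0,0,-1,0,0,0.003,0,0,0,-1]}}

```text
time_s: 16.95
tool_pos: [0.56, 0.0387, 0.3468]
tool_rot: [180.0, 0.0, -12.0]
force: [-0.0, 0.0, -1.9]
grip_width: 0.026
grasp_force: 30.0
```

{"op": "drive_tool", "data": {"rows": [0,0,0,0,0,0,-1,0,0,0,0,0,0,-1,0,0,0,0,0,0,-1,0,0,0,0,0,0,-1]}}

```text
time_s: 17.45
tool_pos: [0.5601, 0.0387, 0.3474]
tool_rot: [180.0, -0.0, -12.0]
force: [-0.7, 0.2, -1.8]
grip_width: 0.0259
grasp_force: 30.0
```

Run:
```python
from h import *
o=cell.get_obs();W=cell.read_camera("wrist")["color"]
s=cell.read_camera("scene")["color"]
print(o["tool_pos"],o["force"],o["wrist_torque"])
f=lambda c,x0,y0,w,h:cv2.resize(c[y0:y0+h,x0:x0+w],(400,300),interpolation=cv2.INTER_CUBIC)
cv2.imwrite("pics/m6.png",np.hstack([f(W,175,80,200,150),f(s,262,140,120,90)]))
```

```text
[0.56013558 0.0386697  0.34737428] [-0.65959642  0.17796945 -1.84454037] [-0.01215853  0.05157501 -0.00816873]
```

View pics/m6.png

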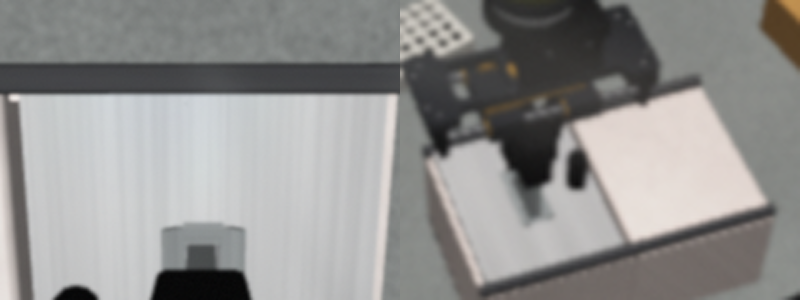

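The blade is in the slot with the lips around it. The guard is shut, the probe is upright, and only its weight shows on the force reading. Handing in.

```bash
python3 -c "from cell import *; print(sign_off())"
```

```text
the job is handed in; nothing more can be done
None
```

I handed the job in at about 17 s: the guard is shut against its stop, and the flat paddle hangs free and upright in the slot, gripped at 30 N with its tip about 45 mm below the guard's top face; I saw no bystander disturbed, and no verdict came back.

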